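# Index the sensor head three clicks from its stop and lock it

## Robot

A 6-joint arm with a two-finger parallel gripper is mounted at the origin on the work surface. World frame = base frame: x ahead of the robot, y to its left, z up, the work surface at z = 0. Lengths are in m, angles in rad, forces in N, time in s.
With the tool pointing down it reaches from about 0.35 to 0.925 m from the base axis. Payload 6.4 kg.
Tool frame: the origin (TCP) lies on the centre line of the jaws, within the pads' length; the fingertips stand 22 mm ahead of it and the grasp point (between the pads) lies 3 mm ahead of it; y points along the fingers, x is the direction in which the jaws open and shut, and the axes are right-handed (so a half turn about y gives the same grasp; the last joint's range is limited). The gripper opens to 85 mm and grips with 20 to 120 N. Pads are 22 mm wide; open, the fingers measure 114 mm over their backs; the gripper's body (76 mm by 85 mm) begins 54 mm behind the grasp point. The pads swing forward as they close: fully open they stand 13 mm farther back than shut.
Start: joints at [1.089, 0.245, 1.558, -0, 1.339, -0.174], TCP at [0.197, 0.619, 0.253] pointing down, gripper open.
Joint ranges: [-3.13, 3.13], [-1.02, 2.26], [0.13, 2.54], [-0.95, 4.09], [0.21, 2.88], [-2.74, 2.74]. Speed limits (rad/s): [2.57, 2.57, 3.14, 3.14, 3.14, 3.14].

## Interface

Orientations are given as a unit quaternion [x, y, z, w].
In Python, from rig import observe, snapshot, close_job, boxes_of, silhouettes gives the robot as it stands. The module is installed in compiled form; this text tells all that it offers.
- The arm moves only by the tool step_arm, never from a script. Its argument "targets" is a list of rows, each a list of 7 numbers: the shift along the tool's x, y, z as a fraction of full scale, then the turn, a rotation vector about the tool's x, y, z as a fraction of full scale, then the opening, from 0 (shut) to 1 (fully open). A call has 1 to 20 rows; each row is the pose to reach, as a shift and turn from the pose commanded when the call began, along the tool's axes at that moment, turning the shorter way round; what a row does not reach only later rows make up. Full scale, the value 1, is 0.5 m for a shift and pi rad for a turn. A row lasts 1/8 s, in which the tool goes at most 62.5 mm and 10.7 degrees, less where a joint would pass 70% of its speed; a pose out of reach is approached as far as the arm can. A call with a number of a shift or a turn outside -1 to 1 is refused whole. A call with a gripper value outside its range is refused whole. The fingers move at their own pace and stop on an object; the grip force is fixed at half the most. Time passes only in rows, so rows that repeat a pose let the fingers close. It gives the time, the measured TCP pose, the force and the opening at its end, in the units of the state.
- observe(): the state, without advancing time (a new reading comes with each control period).
- snapshot(name): name is "side" or "top" or "wrist"; returns a dict with "color" (480x640x3 uint8, red, green, blue), "z_map" (480x640 float32, m along the optical axis (not along the pixel's ray), 0 where there is no reading), "camera_matrix" (3x3 intrinsics, pixels), "pose" (4x4, takes a point from camera to world coordinates); the wrist camera has in their place "tool_from_camera" (4x4, takes a point from camera to tool coordinates, whose origin is the TCP and whose axes are the tool frame's). Camera axes: x right, y down, z forward; pixel columns grow to the right and rows downward; lengths in m; the calibration is good to about 2 mm. A picture is of the moment at which its call begins: read the wrist's pose just before it.
- close_job(): hands the job in, once; it reports no verdict.
Trained networks look in a picture, given as the dict that the camera call returned (one of the last four; its "shot" number tells which), for a name from the list of things; names that differ only in an ending like _2 or _b are one class to them, and where a whole thing is asked for, a point or a joint stands for the part that bears it (a point fixed in the world has none). Each returns a list of dicts, best first, with "score" (0 to 1); they miss things now and then, are a little off and sometimes report something else, mostly with a low value. They report only what shows in the picture. A call takes as long as a camera call.
- boxes_of(label, picture): "at" ([x, y, z] in m, in the coordinates of the camera as it stood for that picture, good to about 4 mm: the middle of the surface that is visible of it).
- silhouettes(label, picture): "region" (480x640 bool, what is visible of it).
The state is a dict: "clock": time; "q": joint angles; "joint_vel": joint speeds; "joint_efforts": joint torques, N m; "eef_pos": TCP position; "tcp_rot": TCP orientation; "ft_force": force on the tool from outside, world axes, zero at the start; "ft_torque": the same for the moment, N m; "finger_gap": opening from 0.0 (shut) to 1.0 (fully open).
Only numpy, scipy, OpenCV 4.12 (cv2) and the standard library are available. Lean on these libraries where they do the work, as an engineer would, in place of code of your own. Each camera call takes 0.05 s, during which the arm holds its last target.

## Task

On the grey indexing stand, push the turret's thumb lever back (clockwise seen from above) until it rests against its stop, then click it forward again to the third notch from the stop, one click at a time, letting it rest for a moment in every notch on the way. Then push the stand's lock slide in towards the turret as far as it goes and let go. Push the lever gently, always with less than 25 N, so do not pinch it or lean on its stop, and leave the things lying around where they are.

Things in the scene. Friction and masses are not known exactly. Their poses are not given: they have to be found in the camera images.
- stand: eight-sided grey stand, 188 mm across, top at z = 60 mm, fixed to the table at a varying place and yaw. Origin: centre of its underside, on the turret's vertical turning axis. Along its own -y side a bracket as high as the stand, 50 mm wide (x), reaches out to y = -155 mm and carries the lock slide
- stand_top (a point): centre of the stand's top, z = 60 mm. On it lies a dark index plate, radius 74 mm, 8 mm thick, turned against the stand by an unknown angle up to 0.25 rad. It carries a brass click block and two rubber stop pegs (radius 5 mm, 64 mm from the axis, tops at z = 92 mm) beside the two ends of the lever's sweep. So where stop and notches lie is not measured; feel for them
- turret: turning head: aluminium disc with steel index pins (radius 50 mm), white ring with eight lugs (radius 40 mm, top at z = 104 mm), central stub (top at 116 mm). Lever arm 14 mm wide, top at z = 88 mm, on the side facing the robot. Origin on the axis at z = 60 mm. Notches lie 0.17 rad apart: notch 0 is on the clockwise stop, the last, 5, at the counter-clockwise one. Starts in notch 2 to 4
- thumb (a point): centre of the top of the lever's thumb post: upright black round post, radius 6 mm, 90 mm from the axis, from z = 88 to 126 mm (this point). A notch is 15 mm of its path. To leave a notch takes 6 to 9 N here; then the force falls and the turret snaps on by itself into the next. On the stop the force rises with no click, some 8 N per mm
- lock_tab (a point): centre of the top edge of the lock slide's upright dark steel tab: top at z = 97 mm, 36 mm tall, 30 mm wide (stand's x), 8 mm thick (stand's y). It starts 120 to 125 mm from the axis on the stand's -y side and is pushed in along the stand's +y, towards the axis
- lock (a joint): travel of the lock slide: 0 m fully out, 0.020 m fully in against its stop. Starts at 0 to 5 mm; slides with about 4 N of friction and stays where it is left
- caster: bystander: loose small castor wheel, 62 mm high, origin under its centre
- spare_ring: bystander: loose white ring, outer radius 36 mm, 14 mm high, origin under its centre
- driver: bystander: loose screwdriver lying along its own x

How it is judged:
On the way, in this order (a step that is already met when the one before it is completed fails the run):
1. the lever is back on its clockwise stop (notch 0) (horizontal distance between turret_c6 and plate_c0 below 0.0322 m), for 0.2 s.
2. the lever rests in the first notch from the stop (horizontal distance between turret_c6 and plate_c0 between 0.0352 and 0.0413 m), for 0.25 s.
3. the lever rests in the second notch from the stop (horizontal distance between turret_c6 and plate_c0 between 0.04471 and 0.0516 m), for 0.25 s.
4. the lever rests in the third notch from the stop (horizontal distance between turret_c6 and plate_c0 between 0.05525 and 0.06241 m), for 0.25 s.
5. the lock slide is fully in (value of joint lock above 0.018 m), for 0.2 s.
At the end, for the whole second after the job is handed in: the turret is at rest in the third notch counted from the lever's clockwise stop (within a third of a notch) and the lock slide is in by at least 18 of its 20 mm (all of step 4 and value of joint lock above 0.018 m and angular speed of turret below 0.05 rad/s); the robot touches nothing.
It fails at once if the lever or turret is pushed with more than 25 N (contact force between any of the fingers, the arm and turret above 25 N).
It fails at once if the caster is moved by more than 20 mm (distance of caster from where it was at the start of the episode above 0.02 m).
It fails at once if the spare ring is moved by more than 20 mm (distance of spare_ring from where it was at the start of the episode above 0.02 m).
It fails at once if the driver is moved by more than 20 mm (distance of driver from where it was at the start of the episode above 0.02 m).
It also fails if it takes over 72 s, if anything falls off the work surface, if the arm or the gripper's body presses on something with over 40 N, if the wrist force passes 120 N, or if a joint passes its speed limit or range.

## Working session

There is one attempt and no reset: what is moved stays moved. The work goes in short steps, Python scripts to look and compute and a tool call to move; the robot and the scene stay as the last step left them, time stands still between calls to the robot, and variables do not carry over. Pictures are saved under pics/ and viewed, and the job is handed in when it is done.

Besides the shell and the picture viewer there is one more tool, called as a command line: name --pt "numbers of a row" for each row, then --argument value for the rest. step_arm: Moves the arm, as the interface text tells. Shift numbers are shares of 0.5 m and turn numbers shares of pi rad, none past 1 either way. Its arguments: {"type":"object","properties":{"targets":{"type":"array","items":{"type":"array","items":{"type":"number","minimum":-1,"maximum":1}}}},"required":["targets"]}

```bash
mkdir -p pics; cat > h.py <<'E'
import numpy as np,cv2
from rig import *
def save(s,n): cv2.imwrite('pics/'+n+'.png',s['color'][:,:,::-1])
def world(s,p): 
    return (s['pose']@np.append(p,1))[:3]
def cloud(s):
    z=s['z_map'];K=s['camera_matrix'];v,u=np.mgrid[:480,:640]
    P=np.stack([(u-K[0,2])/K[0,0]*z,(v-K[1,2])/K[1,1]*z,z],-1)
    return P@s['pose'][:3,:3].T+s['pose'][:3,3]
E
python3 - <<'E'
from h import *
o=observe();print(o)
for n in('top','side'):
    s=snapshot(n);save(s,n+'0');print(n,s['pose'].round(3).tolist(),s['camera_matrix'].tolist())
    for l in['stand','stand_top','turret','thumb','lock_tab','caster','spare_ring','driver']:
        for b in boxes_of(l,s)[:2]: print(l,round(b['score'],2),world(s,b['at']).round(4))
E
```

```text
{'clock': 0.0, 'q': array([ 1.08891525e+00,  2.45810207e-01,  1.55901754e+00,  1.18385647e-05,
        1.33870878e+00, -1.74104166e-01]), 'joint_vel': array([ 0.00031277, -0.00051067,  0.00046418,  0.00167189,  0.00116465,
        0.00148207]), 'joint_efforts': array([-6.02504952e-04, -4.29512072e+01, -3.26120746e+01, -1.63982127e-04,
        5.44197988e-03, -3.02193342e-06]), 'eef_pos': array([0.19666194, 0.61899153, 0.25218086]), 'tcp_rot': array([ 0.57103231,  0.41683098, -0.4180678 , -0.5704326 ]), 'ft_force': array([ 0.00898523, -0.07121052, -0.53599177]), 'ft_torque': array([-0.00937715,  0.02082694, -0.04849191]), 'finger_gap': 1.0007869782477536}
top [[0.028, -0.997, 0.066, 0.55], [-0.999, -0.03, -0.025, 0.082], [0.027, -0.066, -0.997, 0.794], [0.0, 0.0, 0.0, 1.0]] [[482.67989846666626, 0.0, 320.820430628171], [0.0, 482.67989846666626, 245.95894976595716], [0.0, 0.0, 1.0]]
stand 0.73 [ 0.5414 -0.0812  0.0594]
stand_top 0.68 [ 0.5428 -0.0823  0.0578]
turret 0.81 [ 0.5191 -0.0289  0.1015]
thumb 0.58 [ 0.5192 -0.0279  0.0994]
lock_tab 0.59 [ 0.5505 -0.1311  0.0723]
caster 0.57 [0.4673 0.1466 0.0617]
spare_ring 0.69 [0.5874 0.1654 0.0176]
driver 0.88 [ 0.7249 -0.0061  0.0209]
side [[-0.867, -0.262, 0.423, 0.313], [-0.497, 0.485, -0.72, 0.606], [-0.017, -0.835, -0.55, 0.532], [0.0, 0.0, 0.0, 1.0]] [[562.5151451422988, 0.0, 322.7610605854], [0.0, 562.5151451422988, 247.69983119651093], [0.0, 0.0, 1.0]]
stand 0.81 [0.5048 0.0384 0.0468]
stand 0.54 [ 7.219e-01 -2.000e-04  1.690e-02]
stand_top 0.95 [0.5012 0.0354 0.0469]
turret 0.56 [ 0.5073 -0.0185  0.0917]
thumb 0.87 [ 0.507  -0.0133  0.0958]
lock_tab 0.94 [ 0.5519 -0.1418  0.0787]
caster 0.56 [0.4608 0.1586 0.0576]
spare_ring 0.84 [0.5852 0.1679 0.0127]
driver 0.79 [0.7239 0.     0.0197]
driver 0.53 [ 0.5546 -0.1414  0.0794]
```

View pics/top0.png

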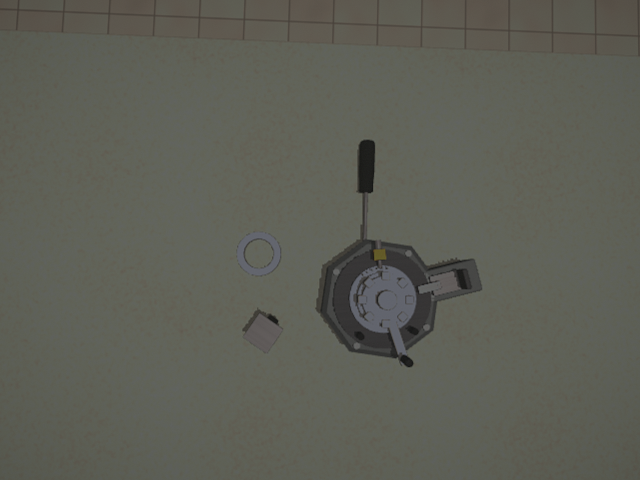

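View pics/side0.png

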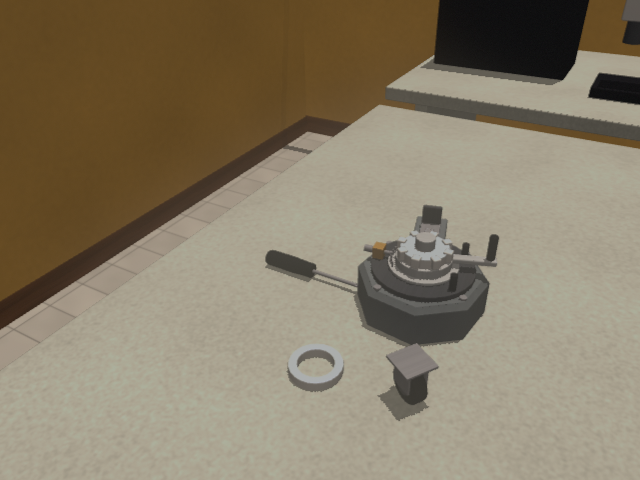

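```bash
python3 - <<'E'
from h import *
for n in('top','side'):
    s=snapshot(n);W=cloud(s)
    x,y,z=W[...,0],W[...,1],W[...,2]
    near=(np.hypot(x-.44,y+.05)<.25)
    c=s['color']
    if n=='top': 
        cr=cv2.resize(c[220:400,300:500],None,fx=4,fy=4,interpolation=cv2.INTER_CUBIC);
        cr=np.clip(cr*2.2,0,255).astype(np.uint8)
        cv2.imwrite('pics/topcrop.png',cv2.resize(cr,(640,576))[:,:,::-1])
    def rep(name,m):
        m=m&(s['z_map']>0)
        print(n,name,m.sum(), W[m].mean(0).round(4), np.median(W[m],0).round(4), W[m].min(0).round(3),W[m].max(0).round(3)) if m.any() else print(name,'none')
    for l in['thumb','lock_tab','turret','stand','caster','driver','spare_ring']:
        for b in silhouettes(l,s)[:1]: 
            rep(l,b['region'])
    rep('stub',near&(z>.110)&(z<.120))
    rep('thumbtop',near&(z>.12)&(z<.132))
    for zz in np.arange(.05,.14,.006): rep('%.3f'%zz,near&(z>zz)&(z<zz+.006))
E
```

```text
top thumb 3910 [ 0.5161 -0.029   0.0932] [ 0.5191 -0.0293  0.0996] [ 0.429 -0.083  0.002] [0.572 0.02  0.13 ]
top lock_tab 924 [ 0.5493 -0.1244  0.0755] [ 0.5486 -0.127   0.0703] [ 0.529 -0.168  0.059] [ 0.571 -0.081  0.101]
top stand 4626 [ 0.5346 -0.0606  0.0608] [ 0.546  -0.0811  0.0605] [ 0.425 -0.205 -0.003] [0.613 0.061 0.101]
top caster 868 [0.4682 0.1472 0.0612] [0.4683 0.1467 0.0627] [ 0.44  0.12 -0.  ] [0.494 0.175 0.067]
top driver 903 [0.5874 0.1636 0.0139] [0.5879 0.1643 0.0145] [ 0.553  0.128 -0.001] [0.622 0.201 0.019]
top spare_ring 4345 [ 0.5345 -0.0612  0.0621] [ 0.546  -0.0831  0.0605] [ 0.428 -0.183 -0.003] [0.612 0.061 0.101]
top stub 326 [ 0.5189 -0.03    0.1164] [ 0.5222 -0.0292  0.1166] [ 0.434 -0.063  0.111] [ 0.536 -0.016  0.119]
top thumbtop 63 [ 0.4386 -0.0586  0.1261] [ 0.4384 -0.0584  0.1261] [ 0.433 -0.064  0.12 ] [ 0.444 -0.053  0.13 ]
top 0.050 583 [ 0.5221 -0.0122  0.0542] [0.5152 0.0046 0.0544] [ 0.433 -0.169  0.05 ] [0.612 0.061 0.056]
top 0.056 2687 [ 0.527  -0.0354  0.0599] [ 0.5348 -0.0358  0.0602] [ 0.435 -0.183  0.056] [0.61  0.177 0.062]
top 
[... 3095 characters left out ...]
ide 0.092 368 [ 0.5137 -0.0431  0.0949] [ 0.5157 -0.0153  0.0948] [ 0.432 -0.155  0.092] [0.57  0.013 0.098]
side 0.098 1051 [ 0.5176 -0.0235  0.1009] [ 0.516  -0.0213  0.1006] [ 0.432 -0.147  0.098] [0.562 0.013 0.104]
side 0.104 131 [ 0.497  -0.0285  0.1063] [ 0.5136 -0.0209  0.1062] [ 0.432 -0.059  0.104] [0.559 0.011 0.11 ]
side 0.110 184 [ 0.5039 -0.0295  0.114 ] [ 0.5177 -0.0243  0.1148] [ 0.432 -0.06   0.11 ] [ 0.536 -0.012  0.116]
side 0.116 123 [ 0.4991 -0.0349  0.1173] [ 0.5183 -0.031   0.1167] [ 0.432 -0.059  0.116] [ 0.535 -0.013  0.122]
side 0.122 52 [ 0.4376 -0.0567  0.125 ] [ 0.4377 -0.0562  0.1252] [ 0.432 -0.063  0.122] [ 0.443 -0.052  0.127]
0.128 none
0.134 none
0.140 none
```

View pics/topcrop.png

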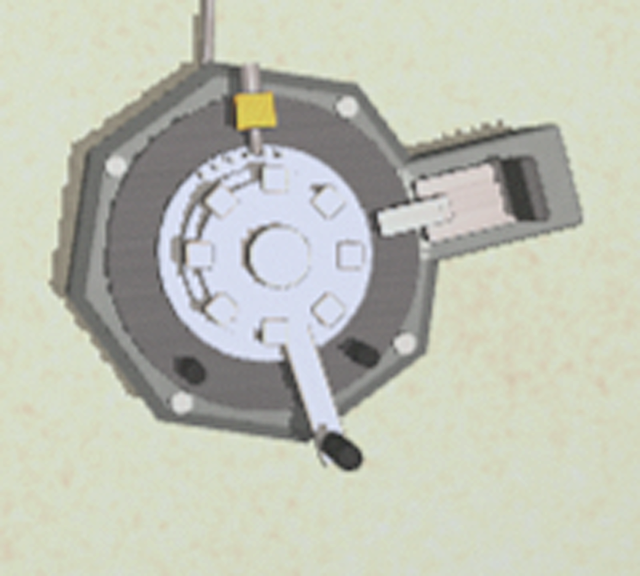

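```bash
python3 - <<'E'
from h import *
for n in('top','side'):
    s=snapshot(n);W=cloud(s)
    x,y,z=W[...,0],W[...,1],W[...,2]
    def circ(m): 
        p=W[m][:,:2].astype(np.float32); return m.sum(), [np.round(a,4) for a in cv2.minEnclosingCircle(p)],p.mean(0).round(4)
    r=np.hypot(x-.522,y+.029)
    print(n,'stub',circ((r<.022)&(z>.1135)))
    print('thumb',circ((np.hypot(x-.438,y+.058)<.012)&(z>.122)))
    # plate rim
    if n=='top':print('disc',circ((r<.06)&(z>.0985)&(z<.110)))
    m=(z>.093)&(y<-.12)&(z<.1);p=W[m];print('tab',m.sum(),p.mean(0).round(4),cv2.minAreaRect(p[:,:2].astype(np.float32)))
    m=(z>.057)&(z<.063)&(y<-.14)&(r<.2);p=W[m];print('bracket',m.sum(),p.mean(0).round(4),cv2.minAreaRect(p[:,:2].astype(np.float32)))
    m=(z>.089)&(z<.096)&(r>.056)&(r<.072)&(x<.50)
    lab,st=cv2.connectedComponents(m.astype(np.uint8))
    for i in range(1,lab):
        if (st==i).sum()>5: print('peg',circ(st==i))
E
```

```text
top stub (np.int64(298), [array([ 0.523, -0.029]), np.float64(0.0141)], array([ 0.5228, -0.029 ], dtype=float32))
thumb (np.int64(61), [array([ 0.4375, -0.0588]), np.float64(0.0056)], array([ 0.4384, -0.0588], dtype=float32))
disc (np.int64(1713), [array([ 0.5227, -0.0291]), np.float64(0.0402)], array([ 0.5228, -0.0287], dtype=float32))
tab 120 [ 0.5556 -0.1472  0.0971] ((0.5557395815849304, -0.14734041690826416), (0.02933010272681713, 0.008031432516872883), 17.26688003540039)
bracket 485 [ 0.5596 -0.1633  0.0605] ((0.558104932308197, -0.15633617341518402), (0.049893129616975784, 0.04508916661143303), 15.048040390014648)
peg (np.int64(41), [array([ 0.4758, -0.0752]), np.float64(0.0046)], array([ 0.4775, -0.0743], dtype=float32))
peg (np.int64(43), [array([0.4681, 0.0046]), np.float64(0.005)], array([0.4683, 0.0045], dtype=float32))
peg (np.int64(10), [array([ 0.4669, -0.0459]), np.float64(0.0032)], array([ 0.4664, -0.0462], dtype=float32))
peg (np.int64(19), [array([ 0.4607, -0.0555]), np.float64(0.0054)], array([ 0.4603, -0.0542], dtype=float32))
side stub (np.int64(189), [array([ 0.5224, -0.0277]), np.float64(0.0142)], array([ 0.522 , -0.0265], dtype=float32))
thumb (np.int64(52), [array([ 0.4373, -0.0579]), np.float64(0.0065)], array([ 0.4378, -0.0568], dtype=float32))
tab 875 [ 1.4002 -0.9225  0.0964] ((1.2924840450286865, -0.7870683073997498), (1.2967169284820557, 1.5060821771621704), 89.87342834472656)
bracket 135 [ 0.5542 -0.158   0.0599] ((0.5580281615257263, -0.15537653863430023), (0.04965677112340927, 0.04283272475004196), 15.060474395751953)
peg (np.int64(32), [array([ 0.4773, -0.0712]), np.float64(0.0043)], array([ 0.4773, -0.0726], dtype=float32))
peg (np.int64(42), [array([0.4693, 0.0057]), np.float64(0.0067)], array([0.4678, 0.0059], dtype=float32))
```

```bash
cat >> h.py <<'E'
from scipy.spatial.transform import Rotation as R
def mv(p=None,jx=None,pc=None,rc=None):
    """row to reach world pos p with tool down, jaw x along unit dir jx; from current measured/commanded pose"""
    o=observe();p0=o['eef_pos'] if pc is None else pc;r0=R.from_quat(o['tcp_rot']) if rc is None else rc
    d=r0.inv().apply(np.array(p)-p0)/.5
    y=np.array([0,0,-1.]);x=np.array(jx,float);x-=y*(x@y);x/=np.linalg.norm(x);z=np.cross(x,y)
    t=(r0.inv()*R.from_matrix(np.c_[x,y,z])).as_rotvec()/np.pi
    return d.round(4),t.round(4)
E
python3 - <<'E'
from h import *
o=observe();print(o['clock'],R.from_quat(o['tcp_rot']).as_matrix().round(3))
for j in(1,-1):
    print(mv([.436,-.0585,.2],[0,j,0]), mv([.436,-.0585,.119],[0,j,0]))
E
```

```text
1.8 [[ 0.303 -0.    -0.953]
 [ 0.953 -0.     0.303]
 [-0.    -1.     0.   ]]
(array([-1.1474,  0.1066, -0.8664]), array([-0.   , -0.098, -0.   ])) (array([-1.1474,  0.2686, -0.8665]), array([-0.   , -0.098, -0.   ]))
(array([-1.1474,  0.1066, -0.8664]), array([ 0.   ,  0.902, -0.   ])) (array([-1.1474,  0.2686, -0.8665]), array([ 0.   ,  0.902, -0.   ]))
```

step_arm --pt "-0.6 0.03 -0.45 0 -0.098 0 0.5" --pt "-0.6 0.03 -0.45 0 -0.098 0 0.5" --pt "-0.6 0.03 -0.45 0 -0.098 0 0.5" --pt "-0.6 0.03 -0.45 0 -0.098 0 0.5" --pt "-0.6 0.03 -0.45 0 -0.098 0 0.5" --pt "-0.6 0.03 -0.45 0 -0.098 0 0.5" --pt "-0.6 0.03 -0.45 0 -0.098 0 0.5" --pt "-0.6 0.03 -0.45 0 -0.098 0 0.5" --pt "-0.6 0.03 -0.45 0 -0.098 0 0.5"

```text
clock: 2.92
eef_pos: [0.3201, 0.2664, 0.2384]
tcp_rot: [0.499, 0.501, -0.501, -0.499]
ft_force: [0.1, -0.3, -0.3]
finger_gap: 0.498
```

```bash
python3 - <<'E'
from h import *
o=observe();print(o['clock'],o['eef_pos'],o['finger_gap'],o['ft_force'],R.from_quat(o['tcp_rot']).as_matrix().round(3))
print(mv([.436,-.0585,.2],[0,1,0]))
E
```

```text
2.925 [0.32007098 0.2664197  0.23842883] 0.4982570710764725 [ 0.11482415 -0.28838443 -0.25896165] [[-0.002  0.    -1.   ]
 [ 1.     0.    -0.002]
 [ 0.    -1.    -0.   ]]
(array([-0.6504,  0.0767, -0.2304]), array([0.    , 0.0007, 0.0001]))
```

step_arm --pt "-0.3 0.0767 -0.1 0 0.0007 0 0.5" --pt "-0.65 0.0767 -0.2304 0 0.0007 0 0.5" --pt "-0.65 0.0767 -0.2304 0 0.0007 0 0.5" --pt "-0.65 0.0767 -0.2304 0 0.0007 0 0.5" --pt "-0.65 0.0767 -0.2304 0 0.0007 0 0.5" --pt "-0.65 0.0767 -0.2304 0 0.0007 0 0.5" --pt "-0.65 0.0767 -0.2304 0 0.0007 0 0.5" --pt "-0.65 0.0767 -0.2304 0 0.0007 0 0.5" --pt "-0.65 0.0767 -0.2304 0 0.0007 0 0.5"

```text
clock: 4.05
eef_pos: [0.4355, -0.0581, 0.1999]
tcp_rot: [0.5, 0.5, -0.5, -0.5]
ft_force: [-0.1, 0.1, 0.3]
finger_gap: 0.497
```

```bash
python3 - <<'E'
from h import *
o=observe();print(o['clock'],o['eef_pos'],o['finger_gap'],o['ft_force'])
s=snapshot('wrist');save(s,'w1');T=s['tool_from_camera'];print(T.round(3).tolist())
s=snapshot('side');save(s,'s1')
W=cloud(s);x,y,z=W[...,0],W[...,1],W[...,2]
m=(np.hypot(x-.436,y+.0585)<.09)&(z>.13)&(z<.22)
for zz in np.arange(.14,.22,.008):
    k=m&(z>zz)&(z<zz+.008)
    if k.any():print(round(zz,3),k.sum(),W[k].min(0).round(3),W[k].max(0).round(3))
E
```

```text
4.05 [ 0.43554503 -0.05811887  0.19989909] 0.49691510211200873 [-0.09859785  0.08715339  0.31526925]
[[1.0, 0.001, 0.0, -0.001], [-0.0, -0.283, 0.959, -0.121], [0.001, -0.959, -0.283, 0.072], [0.0, 0.0, 0.0, 1.0]]
0.172 2 [ 0.431 -0.079  0.179] [ 0.446 -0.033  0.18 ]
0.18 101 [ 0.425 -0.085  0.18 ] [ 0.447 -0.024  0.188]
0.188 150 [ 0.425 -0.084  0.188] [ 0.447 -0.021  0.196]
0.196 145 [ 0.425 -0.083  0.196] [ 0.447 -0.02   0.204]
0.204 153 [ 0.425 -0.087  0.204] [ 0.447 -0.02   0.212]
0.212 115 [ 0.425 -0.092  0.212] [ 0.447 -0.019  0.22 ]
```

View pics/w1.png

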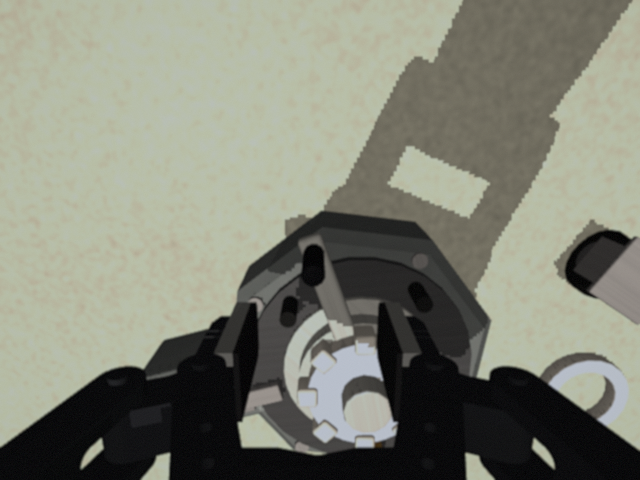

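View pics/s1.png

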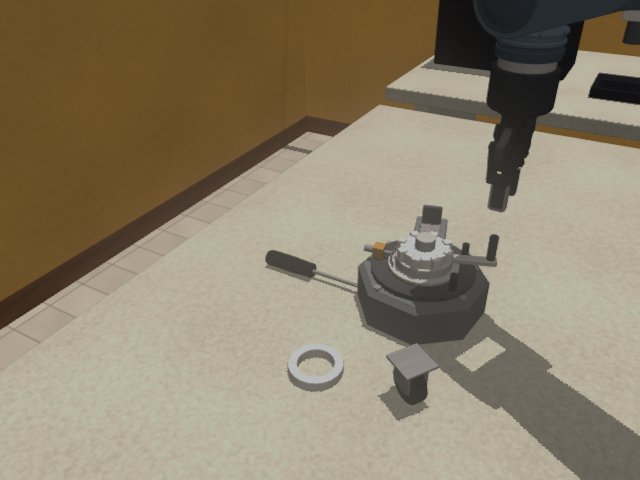

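step_arm --pt "0 0.08 0 0 0 0 0.5" --pt "0 0.12 0 0 0 0 0.5" --pt "0 0.158 0 0 0 0 0.5" --pt "0 0.158 0 0 0 0 0.5" --pt "0 0.158 0 0 0 0 0.5"

```text
clock: 4.78
eef_pos: [0.4362, -0.0595, 0.1218]
tcp_rot: [0.501, 0.5, -0.499, -0.5]
ft_force: [-0.1, 0.8, 0.1]
finger_gap: 0.497
```

```bash
cat >st.py <<'E'
from h import *
import sys
o=observe();print(round(o['clock'],2),o['eef_pos'].round(4),round(o['finger_gap'],3),o['ft_force'].round(2))
s=snapshot('top');W=cloud(s);x,y,z=W[...,0],W[...,1],W[...,2]
# arm of lever: z 84-92, r 52..82
r=np.hypot(x-.5228,y+.0288);a=np.degrees(np.arctan2(y+.0288,x-.5228))%360
m=(z>.083)&(z<.0905)&(r>.052)&(r<.085)&(x<.5)
print('lever vis',m.sum(),np.median(a[m]) if m.any() else None)
if len(sys.argv)>1: save(s,sys.argv[1])
E
python3 st.py t2
```

```text
4.78 [ 0.4362 -0.0595  0.1218] 0.497 [-0.14  0.79  0.15]
lever vis 231 199.69986432436258
```

View pics/t2.png

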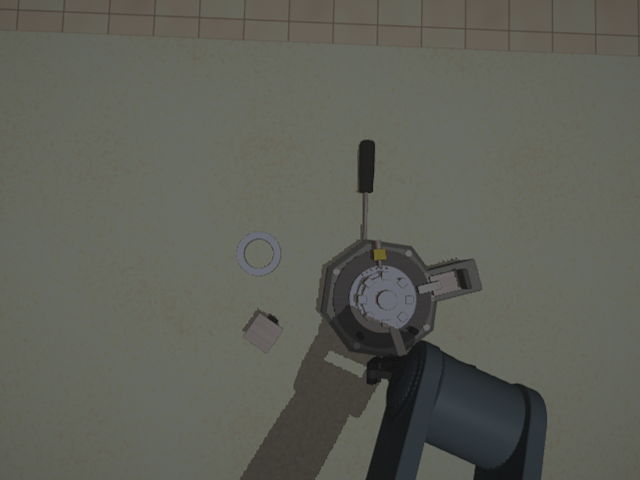

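step_arm --pt "0.01 0 0 0 0 0 0.5" --pt "0.02 0 0 0 0 0 0.5" --pt "0.024 0 0 0 0 0 0.5" --pt "0.028 0 0 0 0 0 0.5" --pt "0.032 0 0 0 0 0 0.5" --pt "0.036 0 0 0 0 0 0.5" --pt "0.04 0 0 0 0 0 0.5" --pt "0.044 0 0 0 0 0 0.5" --pt "0.044 0 0 0 0 0 0.5"

```text
clock: 5.95
eef_pos: [0.4354, -0.038, 0.1208]
tcp_rot: [-0.501, -0.499, 0.5, 0.501]
ft_force: [-0.1, 0.5, 0.2]
finger_gap: 0.505
```

```bash
python3 st.py
```

```text
5.95 [ 0.4354 -0.038   0.1208] 0.505 [-0.15  0.46  0.18]
lever vis 95 195.6934413834673
```

step_arm --pt "0.004 0 0 0 0 0 0.5" --pt "0.008 0 0 0 0 0 0.5" --pt "0.012 0 0 0 0 0 0.5" --pt "0.012 0 0 0 0 0 0.5"

```text
clock: 6.5
eef_pos: [0.4359, -0.0312, 0.121]
tcp_rot: [0.5, 0.5, -0.499, -0.5]
ft_force: [0.6, -0.1, 0.6]
finger_gap: 0.501
```

```bash
python3 st.py
```

```text
6.5 [ 0.4359 -0.0312  0.121 ] 0.501 [ 0.6  -0.07  0.57]
lever vis 81 190.91202570072983
```

step_arm --pt "0.004 0 0 0 0 0 0.5" --pt "0.008 0 0 0 0 0 0.5" --pt "0.012 0 0 0 0 0 0.5" --pt "0.016 0 0 0 0 0 0.5" --pt "0.02 0 0 0 0 0 0.5" --pt "0.024 0 0 0 0 0 0.5"

```text
clock: 7.3
eef_pos: [0.4354, -0.0199, 0.1208]
tcp_rot: [-0.5, -0.499, 0.5, 0.501]
ft_force: [-2.6, -2.7, 0.4]
finger_gap: 0.5
```

```bash
python3 st.py
```

```text
7.3 [ 0.4354 -0.0199  0.1208] 0.5 [-2.64 -2.66  0.43]
lever vis 117 183.53150012474902
```

step_arm --pt "0.004 0 0 0 0 0 0.5" --pt "0.008 0 0 0 0 0 0.5" --pt "0.012 0 0 0 0 0 0.5" --pt "0.016 0 0 0 0 0 0.5" --pt "0.02 0 0 0 0 0 0.5" --pt "0.02 0 0 0 0 0 0.5"

```text
clock: 8.1
eef_pos: [0.4357, -0.0103, 0.1209]
tcp_rot: [0.501, 0.499, -0.5, -0.5]
ft_force: [-1.5, -7.4, 0.1]
finger_gap: 0.501
```

```bash
python3 st.py
```

```text
8.1 [ 0.4357 -0.0103  0.1209] 0.501 [-1.5  -7.44  0.08]
lever vis 124 177.49327729267995
```

step_arm --pt "0.004 0 0 0 0 0 0.5" --pt "0.008 0 0 0 0 0 0.5" --pt "0.012 0 0 0 0 0 0.5" --pt "0.016 0 0 0 0 0 0.5" --pt "0.02 0 0 0 0 0 0.5" --pt "0.02 0 0 0 0 0 0.5"

```text
clock: 8.9
eef_pos: [0.4358, 0.0008, 0.121]
tcp_rot: [-0.5, -0.5, 0.499, 0.501]
ft_force: [-0.3, 0.7, -0.8]
finger_gap: 0.5
```

```bash
python3 st.py
```

```text
8.9 [0.4358 0.0008 0.121 ] 0.5 [-0.33  0.65 -0.84]
lever vis 129 169.85101761931762
```

step_arm --pt "0.004 0 0 0 0 0 0.5" --pt "0.008 0 0 0 0 0 0.5" --pt "0.011 0 0 0 0 0 0.5" --pt "0.014 0 0 0 0 0 0.5" --pt "0.017 0 0 0 0 0 0.5" --pt "0.02 0 0 0 0 0 0.5" --pt "0.02 0 0 0 0 0 0.5"

```text
clock: 9.82
eef_pos: [0.4359, 0.0106, 0.1211]
tcp_rot: [-0.5, -0.5, 0.499, 0.501]
ft_force: [0.3, -0.6, 0.5]
finger_gap: 0.498
```

```bash
python3 st.py
```

```text
9.82 [0.4359 0.0106 0.1211] 0.498 [ 0.27 -0.56  0.55]
lever vis 149 163.17320656313504
```

step_arm --pt "0.002 0 0 0 0 0 0.5" --pt "0.004 0 0 0 0 0 0.5" --pt "0.004 0 0 0 0 0 0.5"

```text
clock: 10.25
eef_pos: [0.4355, 0.0127, 0.1208]
tcp_rot: [-0.5, -0.499, 0.499, 0.501]
ft_force: [-0.6, 0.2, -0.3]
finger_gap: 0.498
```

```bash
python3 st.py
```

```text
10.25 [0.4355 0.0127 0.1208] 0.498 [-0.57  0.22 -0.34]
lever vis 143 161.74759380040854
```

step_arm --pt "0.002 0 0 0 0 0 0.5" --pt "0.004 0 0 0 0 0 0.5" --pt "0.004 0 0 0 0 0 0.5"

```text
clock: 10.68
eef_pos: [0.4358, 0.0145, 0.1209]
tcp_rot: [-0.5, -0.5, 0.5, 0.501]
ft_force: [-0.4, 0.2, -0.5]
finger_gap: 0.502
```

```bash
python3 st.py
```

```text
10.68 [0.4358 0.0145 0.1209] 0.502 [-0.45  0.2  -0.53]
lever vis 154 160.26785619555733
```

step_arm --pt "0.002 0 0 0 0 0 0.5" --pt "0.003 0 0 0 0 0 0.5" --pt "0.003 0 0 0 0 0 0.5"

```text
clock: 11.1
eef_pos: [0.436, 0.0158, 0.121]
tcp_rot: [0.501, 0.5, -0.499, -0.5]
ft_force: [-0.0, -0.8, -0.9]
finger_gap: 0.499
```

```bash
python3 st.py
```

```text
11.1 [0.436  0.0158 0.121 ] 0.499 [-0.04 -0.76 -0.9 ]
lever vis 157 159.68115511695063
```

step_arm --pt "0.002 0 0 0 0 0 0.5" --pt "0.002 0 0 0 0 0 0.5"

```text
clock: 11.4
eef_pos: [0.436, 0.0162, 0.121]
tcp_rot: [0.501, 0.499, -0.5, -0.5]
ft_force: [0.0, -5.8, -1.2]
finger_gap: 0.501
```

```bash
python3 st.py
```

```text
11.4 [0.436  0.0162 0.121 ] 0.501 [ 0.03 -5.83 -1.18]
lever vis 155 159.81440699539783
```

step_arm --pt "0.001 0 0 0 0 0 0.5" --pt "0.001 0 0 0 0 0 0.5" --pt "0.001 0 0 0 0 0 0.5"

```text
clock: 11.82
eef_pos: [0.436, 0.0163, 0.121]
tcp_rot: [0.501, 0.499, -0.5, -0.5]
ft_force: [0.2, -7.0, -1.8]
finger_gap: 0.499
```

```bash
python3 st.py t3
```

```text
11.82 [0.436  0.0163 0.121 ] 0.499 [ 0.2  -7.04 -1.76]
lever vis 157 159.6155887261892
```

View pics/t3.png

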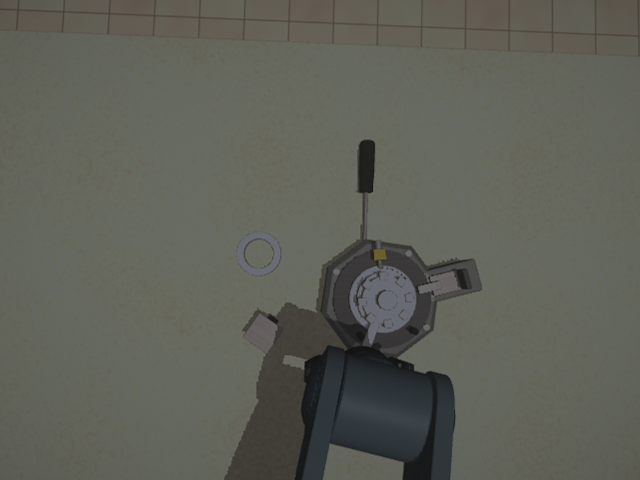

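step_arm --pt "-0.02 0 0 0 0 0 0.5" --pt "-0.04 0 0 0 0 0 0.5" --pt "-0.054 0 0 0 0 0 0.5" --pt "-0.058 0 0 0 0 0 0.5" --pt "-0.062 0 0 0 0 0 0.5" --pt "-0.066 0 0 0 0 0 0.5" --pt "-0.07 0 0 0 0 0 0.5" --pt "-0.07 0 0 0 0 0 0.5"

```text
clock: 12.88
eef_pos: [0.4352, -0.0168, 0.1207]
tcp_rot: [-0.5, -0.5, 0.499, 0.502]
ft_force: [-3.0, 4.6, 2.5]
finger_gap: 0.501
```

```bash
python3 st.py
```

```text
12.88 [ 0.4352 -0.0168  0.1207] 0.501 [-3.01  4.56  2.46]
lever vis 148 159.1309073369496
```

step_arm --pt "-0.003 0 0 0 0 0 0.5" --pt "-0.006 0 0 0 0 0 0.5" --pt "-0.006 0 0 0 0 0 0.5"

```text
clock: 13.3
eef_pos: [0.4346, -0.0185, 0.1206]
tcp_rot: [-0.498, -0.5, 0.499, 0.503]
ft_force: [-3.9, 10.8, 5.7]
finger_gap: 0.5
```

```bash
python3 st.py
```

```text
13.3 [ 0.4346 -0.0185  0.1206] 0.5 [-3.88 10.82  5.72]
lever vis 170 160.44143957561914
```

```bash
python3 - <<'E'
from h import *
s=snapshot('side');cr=s['color'][140:340,340:600];cr=np.clip(cr.astype(float)*1.6,0,255).astype(np.uint8)
cv2.imwrite('pics/s3.png',cv2.resize(cr,None,fx=3,fy=3,interpolation=cv2.INTER_CUBIC)[:,:,::-1])
print(observe()['ft_force'],observe()['eef_pos'])
W=cloud(s);x,y,z=W[...,0],W[...,1],W[...,2]
m=(x<.46)&(x>.41)&(abs(y+.02)<.07)&(z>.085)&(z<.125)
for zz in np.arange(.086,.125,.004):
    k=m&(z>zz)&(z<zz+.004)
    if k.any():print(round(zz,3),k.sum(),W[k].min(0).round(3),W[k].max(0).round(3))
E
```

```text
[-4.54939363  9.35823086  6.16325982] [ 0.43456928 -0.01854116  0.12059768]
0.086 135 [ 0.427 -0.015  0.086] [0.46  0.008 0.09 ]
0.09 20 [0.433 0.001 0.09 ] [0.442 0.006 0.094]
0.094 7 [0.431 0.003 0.094] [0.442 0.005 0.096]
0.098 13 [ 0.427 -0.04   0.1  ] [0.444 0.012 0.102]
0.102 40 [ 0.425 -0.04   0.102] [0.446 0.013 0.106]
0.106 53 [ 0.424 -0.043  0.106] [0.447 0.019 0.11 ]
0.11 62 [ 0.424 -0.041  0.11 ] [0.446 0.019 0.114]
0.114 65 [ 0.424 -0.043  0.114] [0.447 0.02  0.118]
0.118 65 [ 0.424 -0.042  0.118] [0.446 0.02  0.122]
0.122 54 [ 0.424 -0.044  0.122] [0.446 0.02  0.125]
```

View pics/s3.png

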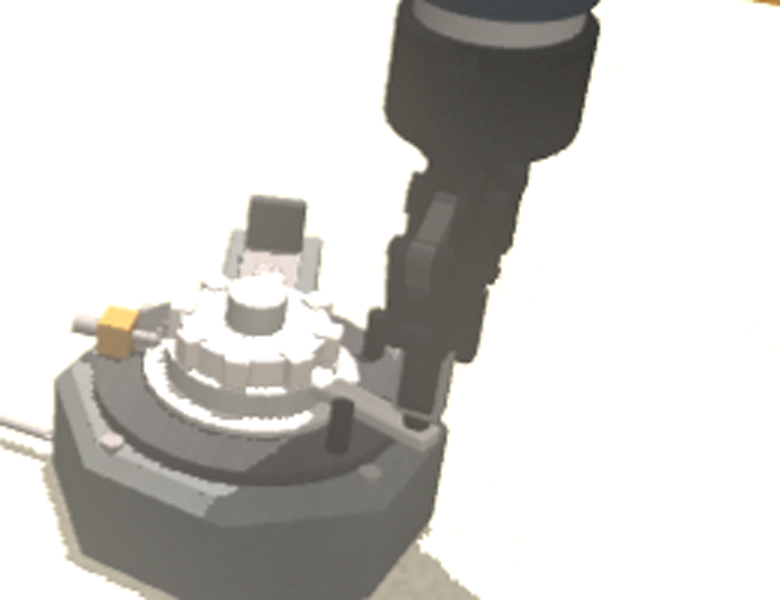

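step_arm --pt "-0.002 0 0 0 0 0 0.5" --pt "-0.003 0 0 0 0 0 0.5"

```text
clock: 13.65
eef_pos: [0.4344, -0.0204, 0.1204]
tcp_rot: [-0.498, -0.5, 0.5, 0.502]
ft_force: [-5.3, 6.6, 3.3]
finger_gap: 0.501
```

```bash
python3 st.py
```

```text
13.65 [ 0.4344 -0.0204  0.1204] 0.501 [-5.26  6.63  3.33]
lever vis 171 161.95812962941355
```

step_arm --pt "-0.003 0 0 0 0 0 0.5" --pt "-0.005 0 0 0 0 0 0.5" --pt "-0.005 0 0 0 0 0 0.5"

```text
clock: 14.08
eef_pos: [0.4354, -0.0244, 0.1206]
tcp_rot: [-0.5, -0.499, 0.5, 0.501]
ft_force: [-1.0, 2.2, -0.7]
finger_gap: 0.501
```

```bash
python3 st.py
```

```text
14.07 [ 0.4354 -0.0244  0.1206] 0.501 [-0.97  2.18 -0.71]
lever vis 167 164.86096027980528
```

step_arm --pt "-0.002 0 0 0 0 0 0.5" --pt "-0.004 0 0 0 0 0 0.5" --pt "-0.004 0 0 0 0 0 0.5"

```text
clock: 14.5
eef_pos: [0.4363, -0.0271, 0.1214]
tcp_rot: [0.501, 0.5, -0.499, -0.5]
ft_force: [-0.3, -0.0, 0.8]
finger_gap: 0.498
```

```bash
python3 st.py
```

```text
14.5 [ 0.4363 -0.0271  0.1214] 0.498 [-0.25 -0.03  0.77]
lever vis 165 167.56025476480048
```

step_arm --pt "0.008 0 0 0 0 0 0.5" --pt "0.008 0 0 0 0 0 0.5" --pt "0.008 0 0 0 0 0 0.5"

```text
clock: 14.92
eef_pos: [0.4358, -0.0225, 0.121]
tcp_rot: [0.501, 0.5, -0.5, -0.5]
ft_force: [-0.1, -0.6, 1.0]
finger_gap: 0.5
```

```bash
python3 st.py
```

```text
14.93 [ 0.4358 -0.0225  0.121 ] 0.5 [-0.09 -0.56  0.95]
lever vis 110 167.67943440235985
```

```bash
cat > rot.py <<'E'
from h import *
import sys
def polar(img,s,zz=.104,r0=.015,r1=.049):
    th=np.radians(np.arange(0,360,.25));r=np.arange(r0,r1,.0005)
    TH,RR=np.meshgrid(th,r)
    P=np.stack([.5228+RR*np.cos(TH),-.0288+RR*np.sin(TH),np.full_like(RR,zz)],-1)
    T=np.linalg.inv(s['pose']);C=P@T[:3,:3].T+T[:3,3];K=s['camera_matrix']
    u=C[...,0]/C[...,2]*K[0,0]+K[0,2];v=C[...,1]/C[...,2]*K[1,1]+K[1,2]
    g=cv2.cvtColor(img,cv2.COLOR_RGB2GRAY).astype(np.float32)
    return cv2.remap(g,u.astype(np.float32),v.astype(np.float32),cv2.INTER_CUBIC)
s=snapshot('top')
a=polar(cv2.imread('pics/top0.png')[:,:,::-1].copy(),s)
b=polar(s['color'],s)
hp=lambda q:q-cv2.GaussianBlur(q,(0,0),30)
a,b=np.clip(hp(a),-40,40),np.clip(hp(b),-40,40)
# z image of lugs too
sc=[]
for k in range(-220,80): # shift in .25deg of b relative a
    rb=np.roll(b,-k,1);sc.append((a*rb).sum()/np.sqrt((a*a).sum()*(b*b).sum()))
sc=np.array(sc);i=np.argsort(sc)[::-1]
pk=[j for j in range(1,len(sc)-1) if sc[j]>sc[j-1] and sc[j]>=sc[j+1]]
pk.sort(key=lambda j:-sc[j])
print('rot peaks deg',[((j-220)*.25,round(float(sc[j]),3), 'notch %.2f'%(4+(j-220)*.25/9.74)) for j in pk[:4]])
E
python3 rot.py
```

```text
rot peaks deg [(14.5, 0.773, 'notch 5.49'), (-30.25, 0.761, 'notch 0.89'), (-9.0, 0.555, 'notch 3.08')]
```

step_arm --pt "-0.008 0 0 0 0 0 0.5" --pt "-0.011 0 0 0 0 0 0.5" --pt "-0.014 0 0 0 0 0 0.5" --pt "-0.017 0 0 0 0 0 0.5" --pt "-0.02 0 0 0 0 0 0.5" --pt "-0.02 0 0 0 0 0 0.5"

```text
clock: 15.78
eef_pos: [0.4352, -0.0319, 0.1207]
tcp_rot: [-0.5, -0.5, 0.499, 0.501]
ft_force: [-3.1, 5.7, 3.0]
finger_gap: 0.497
```

```bash
python3 st.py; python3 rot.py
```

```text
15.78 [ 0.4352 -0.0319  0.1207] 0.497 [-3.08  5.73  2.95]
lever vis 206 171.00222826536253
rot peaks deg [(-28.25, 0.763, 'notch 1.10'), (16.5, 0.749, 'notch 5.69'), (-8.0, 0.547, 'notch 3.18')]
```

step_arm --pt "-0.003 0 0 0 0 0 0.5" --pt "-0.006 0 0 0 0 0 0.5" --pt "-0.006 0 0 0 0 0 0.5"

```text
clock: 16.25
eef_pos: [0.4349, -0.0345, 0.1206]
tcp_rot: [-0.499, -0.5, 0.499, 0.502]
ft_force: [-3.2, 6.3, 1.8]
finger_gap: 0.501
```

```bash
python3 st.py; python3 rot.py
```

```text
16.25 [ 0.4349 -0.0345  0.1206] 0.501 [-3.2   6.34  1.79]
lever vis 198 172.80151804760277
rot peaks deg [(-26.5, 0.766, 'notch 1.28'), (18.25, 0.737, 'notch 5.87'), (-6.5, 0.548, 'notch 3.33')]
```

step_arm --pt "-0.003 0 0 0 0 0 0.5" --pt "-0.006 0 0 0 0 0 0.5" --pt "-0.006 0 0 0 0 0 0.5"

```text
clock: 16.73
eef_pos: [0.4357, -0.0388, 0.1208]
tcp_rot: [0.501, 0.499, -0.5, -0.5]
ft_force: [-0.6, 0.4, -0.4]
finger_gap: 0.498
```

```bash
python3 st.py; python3 rot.py
```

```text
16.73 [ 0.4357 -0.0388  0.1208] 0.498 [-0.55  0.42 -0.43]
lever vis 197 176.0375604302894
rot peaks deg [(-23.5, 0.788, 'notch 1.59'), (-3.5, 0.542, 'notch 3.64')]
```

step_arm --pt "-0.002 0 0 0 0 0 0.5" --pt "-0.003 0 0 0 0 0 0.5" --pt "-0.003 0 0 0 0 0 0.5"

```text
clock: 17.2
eef_pos: [0.4359, -0.0403, 0.1211]
tcp_rot: [0.501, 0.499, -0.499, -0.5]
ft_force: [0.0, -0.2, 0.5]
finger_gap: 0.498
```

```bash
python3 st.py; python3 rot.py
```

```text
17.2 [ 0.4359 -0.0403  0.1211] 0.498 [ 0.03 -0.18  0.47]
lever vis 194 176.93047594584522
rot peaks deg [(-22.5, 0.785, 'notch 1.69'), (-3.75, 0.544, 'notch 3.61')]
```

```bash
sed -i "s#^b=polar(s\['color'\],s)#b=polar(s['color'] if len(sys.argv)<2 else cv2.imread(sys.argv[1])[:,:,::-1].copy(),s)#" rot.py; for i in t2 t3; do python3 rot.py pics/$i.png; done; python3 rot.py; python3 st.py t4
```

```text
rot peaks deg [(0.0, 0.893, 'notch 4.00'), (-44.75, 0.6, 'notch -0.59')]
rot peaks deg [(5.25, 0.863, 'notch 4.54'), (-39.5, 0.699, 'notch -0.06'), (-19.0, 0.536, 'notch 2.05')]
rot peaks deg [(-22.5, 0.785, 'notch 1.69'), (-3.75, 0.544, 'notch 3.61')]
17.45 [ 0.4358 -0.0402  0.121 ] 0.5 [-0.63  0.56  0.28]
lever vis 205 176.90666214771113
```

step_arm --pt "-0.003 0 0 0 0 0 0.5" --pt "-0.005 0 0 0 0 0 0.5" --pt "-0.005 0 0 0 0 0 0.5"

```text
clock: 17.88
eef_pos: [0.4358, -0.0427, 0.121]
tcp_rot: [0.501, 0.499, -0.499, -0.5]
ft_force: [0.5, 0.1, -1.3]
finger_gap: 0.502
```

```bash
python3 st.py; python3 rot.py
```

```text
17.88 [ 0.4358 -0.0427  0.121 ] 0.502 [ 0.51  0.08 -1.3 ]
lever vis 197 179.25749393918713
rot peaks deg [(-20.5, 0.796, 'notch 1.90'), (-1.5, 0.556, 'notch 3.85')]
```

Retreat a little and let it rest.

step_arm --pt "0.008 0 0 0 0 0 0.5" --pt "0.008 0 0 0 0 0 0.5" --pt "0.008 0 0 0 0 0 0.5" --pt "0.008 0 0 0 0 0 0.5"

```text
clock: 18.48
eef_pos: [0.4357, -0.0386, 0.1209]
tcp_rot: [-0.501, -0.499, 0.499, 0.501]
ft_force: [0.4, 0.4, 0.5]
finger_gap: 0.5
```

```bash
python3 st.py; python3 rot.py
```

```text
18.48 [ 0.4357 -0.0386  0.1209] 0.5 [0.39 0.41 0.5 ]
lever vis 195 178.40575896345786
rot peaks deg [(-20.5, 0.802, 'notch 1.90'), (-1.25, 0.555, 'notch 3.87')]
```

step_arm --pt "-0.006 0 0 0 0 0 0.5" --pt "-0.01 0 0 0 0 0 0.5" --pt "-0.013 0 0 0 0 0 0.5" --pt "-0.016 0 0 0 0 0 0.5" --pt "-0.019 0 0 0 0 0 0.5" --pt "-0.022 0 0 0 0 0 0.5" --pt "-0.024 0 0 0 0 0 0.5" --pt "-0.024 0 0 0 0 0 0.5"

```text
clock: 19.58
eef_pos: [0.4354, -0.0498, 0.1208]
tcp_rot: [-0.5, -0.5, 0.499, 0.501]
ft_force: [-1.2, 4.8, 1.4]
finger_gap: 0.497
```

```bash
python3 st.py; python3 rot.py
```

```text
19.57 [ 0.4354 -0.0498  0.1208] 0.497 [-1.21  4.78  1.44]
lever vis 195 183.235427938124
rot peaks deg [(-16.5, 0.808, 'notch 2.31'), (1.25, 0.542, 'notch 4.13')]
```

step_arm --pt "-0.003 0 0 0 0 0 0.5" --pt "-0.006 0 0 0 0 0 0.5" --pt "-0.008 0 0 0 0 0 0.5" --pt "-0.008 0 0 0 0 0 0.5"

```text
clock: 20.18
eef_pos: [0.4359, -0.0552, 0.121]
tcp_rot: [0.501, 0.499, -0.5, -0.5]
ft_force: [0.2, -1.1, -0.8]
finger_gap: 0.498
```

```bash
python3 st.py; python3 rot.py
```

```text
20.18 [ 0.4359 -0.0552  0.121 ] 0.498 [ 0.22 -1.09 -0.77]
lever vis 199 186.75297431109675
rot peaks deg [(-13.0, 0.81, 'notch 2.67'), (6.0, 0.532, 'notch 4.62')]
```

step_arm --pt "-0.003 0 0 0 0 0 0.5" --pt "-0.006 0 0 0 0 0 0.5" --pt "-0.007 0 0 0 0 0 0.5" --pt "-0.007 0 0 0 0 0 0.5"

```text
clock: 20.78
eef_pos: [0.4357, -0.0582, 0.1209]
tcp_rot: [0.501, 0.499, -0.5, -0.501]
ft_force: [0.2, 1.0, -0.6]
finger_gap: 0.5
```

```bash
python3 st.py; python3 rot.py
```

```text
20.77 [ 0.4357 -0.0582  0.1209] 0.5 [ 0.2   0.97 -0.59]
lever vis 206 189.18084796036067
rot peaks deg [(-10.75, 0.811, 'notch 2.90'), (7.75, 0.527, 'notch 4.80')]
```

step_arm --pt "0.015 0 0 0 0 0 0.5" --pt "0.028 0 0 0 0 0 0.5" --pt "0.028 0 0 0 0 0 0.5" --pt "0.028 0 0 0 0 0 0.5"

```text
clock: 21.38
eef_pos: [0.4358, -0.044, 0.121]
tcp_rot: [0.5, 0.5, -0.5, -0.5]
ft_force: [-0.3, 0.6, 0.9]
finger_gap: 0.501
```

```bash
python3 st.py; python3 rot.py
```

```text
21.38 [ 0.4358 -0.044   0.121 ] 0.501 [-0.27  0.57  0.89]
lever vis 184 187.82978300073785
rot peaks deg [(-10.75, 0.833, 'notch 2.90')]
```

step_arm --pt "0 -0.06 0 0 0 0 0.5" --pt "0 -0.14 0 0 0 0 0.5" --pt "0 -0.2 0 0 0 0 0.5" --pt "0 -0.2 0 0 0 0 0.2" --pt "0 -0.2 0 0 0 0 0"

```text
clock: 22.1
eef_pos: [0.4351, -0.044, 0.2198]
tcp_rot: [-0.5, -0.499, 0.5, 0.501]
ft_force: [0.1, 0.1, 0.0]
finger_gap: 0.082
```

```bash
python3 st.py; python3 rot.py; python3 -c "
from h import *
print(mv([.566,-.188,.22],[-.262,.965,0]),observe()['q'])
s=snapshot('top');W=cloud(s);x,y,z=W[...,0],W[...,1],W[...,2]
m=(z>.093)&(y<-.12)&(z<.1)&(x>.52)&(x<.6);p=W[m];print('tab',m.sum(),p.mean(0).round(4) if m.any() else 0)"
```

```text
22.1 [ 0.4351 -0.044   0.2198] 0.082 [0.12 0.14 0.02]
lever vis 230 188.70670681795315
rot peaks deg [(-10.75, 0.833, 'notch 2.90'), (7.75, 0.524, 'notch 4.80')]
(array([-0.2878, -0.0028, -0.263 ]), array([-0.0009, -0.0851,  0.0005])) [-3.61017844e-01 -2.44581803e-01  2.11174488e+00 -1.12189178e-05
  1.27766502e+00 -1.92957741e+00]
tab 120 [ 0.5555 -0.1472  0.0972]
```

step_arm --pt "-0.1 0 -0.1 0 -0.03 0 0" --pt "-0.2878 0 -0.263 0 -0.085 0 0" --pt "-0.2878 0 -0.263 0 -0.085 0 0" --pt "-0.2878 0 -0.263 0 -0.085 0 0" --pt "-0.2878 0 -0.263 0 -0.085 0 0" --pt "-0.2878 0 -0.263 0 -0.085 0 0" --pt "-0.2878 0 -0.263 0 -0.085 0 0"

```text
clock: 23.12
eef_pos: [0.5664, -0.1872, 0.2212]
tcp_rot: [0.429, 0.562, -0.562, -0.429]
ft_force: [-0.6, 0.2, -0.5]
finger_gap: 0.005
```

```bash
python3 -c "
from h import *
print(mv([.566,-.188,.22],[-.262,.965,0]));o=observe();print(o['clock'],o['eef_pos'],o['finger_gap'],o['ft_force'])
s=snapshot('side');save(s,'s5')
W=cloud(s);x,y,z=W[...,0],W[...,1],W[...,2]
for zz in np.arange(.18,.26,.006):
    k=(np.hypot(x-.566,y+.188)<.08)&(z>zz)&(z<zz+.006)
    if k.any():
        d=(W[k][:,:2]-o['eef_pos'][:2])@np.array([-.262,.965]);print(round(zz,3),k.sum(),d.min().round(3),d.max().round(3))
"
```

```text
(array([-0.0012,  0.0024,  0.0012]), array([ 0.    ,  0.0003, -0.    ]))
23.125 [ 0.56641481 -0.18724373  0.22118224] 0.004869109657635388 [-0.56719617  0.15100686 -0.45507659]
0.198 42 -0.005 0.01
0.204 40 0.005 0.015
0.21 59 0.005 0.017
0.216 59 -0.001 0.016
0.222 57 0.004 0.018
0.228 60 0.005 0.017
0.234 42 0.006 0.018
0.24 14 -0.01 0.031
0.246 71 -0.003 0.036
0.252 60 0.008 0.042
0.258 45 0.015 0.048
```

View pics/s5.png

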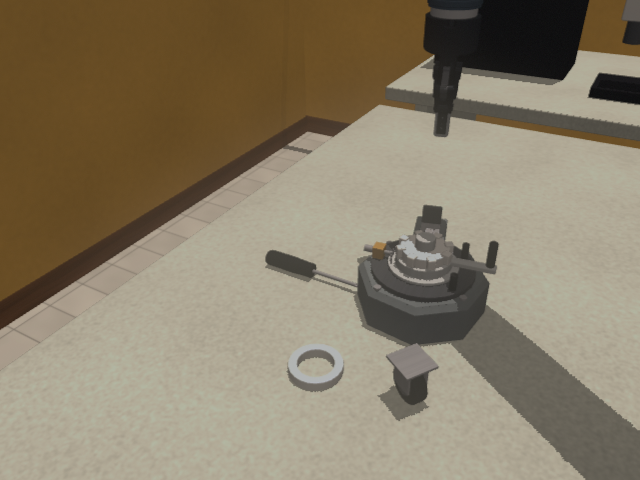

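step_arm --pt "0 0.1 0 0 0 0 0" --pt "0 0.2 0 0 0 0 0" --pt "0 0.246 0 0 0 0 0" --pt "0 0.246 0 0 0 0 0" --pt "0.03 0.246 0 0 0 0 0" --pt "0.04 0.246 0 0 0 0 0" --pt "0.046 0.246 0 0 0 0 0" --pt "0.05 0.246 0 0 0 0 0" --pt "0.05 0.246 0 0 0 0 0"

```text
clock: 24.3
eef_pos: [0.5611, -0.1649, 0.0989]
tcp_rot: [0.431, 0.562, -0.562, -0.429]
ft_force: [0.9, -2.1, 1.6]
finger_gap: -0.002
```

```bash
cat > lk.py <<'E'
from h import *
o=observe();n=np.array([-.262,.965]);print(o['clock'],o['eef_pos'].round(4),o['ft_force'].round(2),'r',round(float((o['eef_pos'][:2]-[.5228,-.0288])@n),4),'f_n',round(float(o['ft_force'][:2]@n),2))
s=snapshot('side');W=cloud(s);x,y,z=W[...,0],W[...,1],W[...,2]
m=(z>.091)&(z<.0985)&(np.hypot(x-.553,y+.14)<.03);p=W[m]
print('tab face',m.sum(),((p[:,:2]-[.5228,-.0288])@n).round(3).mean() if m.any() else 0)
E
python3 lk.py
```

```text
24.3 [ 0.5611 -0.1649  0.0989] [ 0.89 -2.12  1.61] r -0.1414 f_n -2.28
tab face 132 -0.1231969696969697
```

step_arm --pt "0.005 0 0 0 0 0 0" --pt "0.01 0 0 0 0 0 0" --pt "0.015 0 0 0 0 0 0" --pt "0.02 0 0 0 0 0 0" --pt "0.024 0 0 0 0 0 0" --pt "0.028 0 0 0 0 0 0" --pt "0.028 0 0 0 0 0 0"

```text
clock: 25.22
eef_pos: [0.5565, -0.1503, 0.0978]
tcp_rot: [0.429, 0.562, -0.562, -0.43]
ft_force: [2.4, -2.6, 2.3]
finger_gap: 0.002
```

```bash
python3 lk.py
```

```text
25.225 [ 0.5565 -0.1503  0.0978] [ 2.4  -2.64  2.29] r -0.1261 f_n -3.18
tab face 143 -0.10746153846153846
```

step_arm --pt "0.003 0 0 0 0 0 0" --pt "0.006 0 0 0 0 0 0" --pt "0.008 0 0 0 0 0 0" --pt "0.008 0 0 0 0 0 0"

```text
clock: 25.78
eef_pos: [0.5558, -0.1478, 0.0978]
tcp_rot: [-0.43, -0.561, 0.562, 0.429]
ft_force: [2.9, -8.4, 0.1]
finger_gap: 0.001
```

```bash
python3 lk.py
```

```text
25.775 [ 0.5558 -0.1478  0.0978] [ 2.91 -8.39  0.12] r -0.1235 f_n -8.86
tab face 135 -0.10489629629629628
```

step_arm --pt "0.003 0 0 0 0 0 0" --pt "0.004 0 0 0 0 0 0" --pt "0.004 0 0 0 0 0 0"

```text
clock: 26.2
eef_pos: [0.5557, -0.1476, 0.0979]
tcp_rot: [-0.431, -0.561, 0.563, 0.428]
ft_force: [4.3, -15.1, -4.1]
finger_gap: 0.003
```

```bash
python3 lk.py;python3 rot.py
```

```text
26.2 [ 0.5557 -0.1476  0.0979] [  4.3  -15.07  -4.1 ] r -0.1233 f_n -15.67
tab face 134 -0.10486567164179104
rot peaks deg [(-10.5, 0.762, 'notch 2.92'), (8.5, 0.473, 'notch 4.87')]
```

Hard stop reached. Retreat outward, then up.

step_arm --pt "-0.03 0 0 0 0 0 0" --pt "-0.06 0 0 0 0 0 0" --pt "-0.06 -0.1 0 0 0 0 0" --pt "-0.06 -0.2 0 0 0 0 0" --pt "-0.06 -0.24 0 0 0 0 0" --pt "-0.06 -0.24 0 0 0 0 0" --pt "-0.06 -0.24 0 0 0 0 0"

```text
clock: 27.18
eef_pos: [0.5618, -0.1732, 0.2154]
tcp_rot: [-0.428, -0.561, 0.562, 0.431]
ft_force: [-0.4, 0.1, -0.7]
finger_gap: 0.003
```

```bash
python3 lk.py;python3 rot.py; python3 st.py t9; python3 -c "
from h import *
s=snapshot('top')
for l in['caster','spare_ring','driver']: print(l,[world(s,b['at']).round(3) for b in boxes_of(l,s)[:1]])"
```

```text
27.175 [ 0.5618 -0.1732  0.2154] [-0.35  0.13 -0.74] r -0.1496 f_n 0.22
tab face 103 -0.10206796116504856
rot peaks deg [(-10.5, 0.74, 'notch 2.92'), (7.25, 0.417, 'notch 4.74')]
27.27 [ 0.5619 -0.1732  0.2153] 0.002 [0.55 0.02 0.02]
lever vis 219 188.5979412821772
caster [array([0.468, 0.145, 0.063])]
spare_ring [array([0.589, 0.166, 0.016])]
driver [array([ 0.727, -0.008,  0.022])]
```

View pics/t9.png

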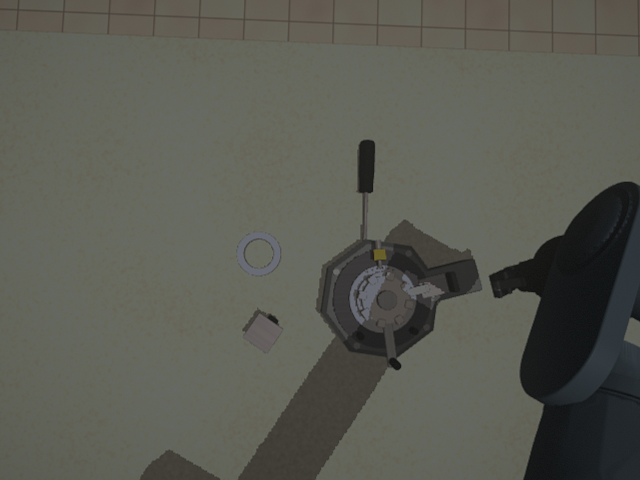

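```bash
python3 -c "
from rig import *
print(close_job())"
```

```text
the job is handed in; nothing more can be done
None
```

I finished the sequence and handed the job in at about 27 s of the 72 s allowed; no verdict was reported.

- **Lever to the stop:** I pushed the thumb lever clockwise, from what measured as notch 4, until it met its stop. There the force rose to about 7 N without a click, and the lever angle was about 159.7°, close to the 159.2° expected from the stop peg.
- **Clicking forward:** I clicked it forward one notch at a time and backed the finger off in notches 1, 2 and 3. Image tracking showed it at rest at 0.89, 1.90 and 2.90 notches, each a little short of the nominal position but within the judging band as I estimate it. The largest force I read on the lever was about 13 N, sampled only between moves, so any short peak during a move would not show.
- **Lock slide:** I pushed it in until it met its stop, where the force rose to about 16 N with no further movement. The tab measured 105 mm from the axis, which matches fully in, and then I let go.
- **Last checks:** The turret read notch 2.92, the wrist force was about zero with the arm clear of everything, and the caster, ring and driver were within 3 mm of where they started.
- **Checks that disagreed:**
  - The lever angle measured from depth differed by 1–2° from the image tracking, probably because the gripper partly hid the lever.
  - The tab position read 102 mm after I let go, against 105 mm before. A different part of the tab was visible then, and both readings mean the slide is in.

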